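# Strip the crucible filter train

### The arm

A 6-joint arm with a two-finger parallel gripper is mounted at the origin on a cart in front of the work surface, level with it; the furniture and walls round the work are solid. World frame = base frame: x ahead of the robot, y to its left, z up, the work surface at z = 0. Lengths are in m, angles in degrees, forces in N, time in s.
With the tool pointing down it reaches from about 0.35 to 0.875 m from the base axis. Payload 4.2 kg.
Tool frame: the origin (TCP) lies between the finger pads; the fingertips stand 8 mm ahead of it and the grasp point (between the pads) lies 11 mm behind it; z points along the fingers, y is the line along which they close (so a half turn about z gives the same grasp; the last joint's range is limited). The gripper opens to 87 mm and grips with 3 to 60 N. Pads are 19 mm wide; open, the fingers measure 117 mm over their backs; the gripper's body (75 mm by 190 mm) begins 51 mm behind the grasp point.
Start: joints at [91.307, 22.042, 0.453, 0, -68.411, -14.817], TCP at [0.146, 0.608, 0.204] pointing down, gripper open.
Joint ranges: [-179.83, 179.83], [-69.29, 118.12], [-61.27, 80.66], [-181.25, 117.63], [-171.15, -9.14], [-177.46, 177.46]. Speed limits (degrees/s): [159.86, 159.86, 180, 180, 180, 180].

### API

Orientations are given as a 3x3 rotation matrix whose columns are the frame's x, y, z axes.
In Python, from station import sense, capture, camera_model, finish_job, find_in gives the robot as it stands. The module is installed in compiled form; this text tells all that it offers.
- The arm moves only by the tool arm_command, never from a script. Its argument "motion" is a list of rows, each a list of 7 numbers: the finger opening in mm, from 0 to 87, then the shift along the tool's x, y, z in mm, then the turn, a rotation vector about the tool's x, y, z in rad. In form: [[jaw, dx, dy, dz, rx, ry, rz], ...]. A call has 1 to 8 rows; each row shifts and turns the commanded pose from where the row before left it, along the tool's axes as they then stand; what a row does not reach is not made up. A row lasts 1/10 s, in which the tool goes at most 50 mm and 8.59 degrees, less where a joint would pass 70% of its speed; a pose out of reach is approached as far as the arm can. A call with a gripper value outside its range is refused whole. The fingers move at their own pace and stop on an object; the grip force is fixed at half the most. Time passes only in rows, so rows that do not move let the fingers close. It gives the time, the measured TCP pose, the force, the opening and the grip force at its end, in the units of the state.
- sense(): the state, without advancing time (a new reading comes with each control period).
- capture(name): name is "side" or "top"; returns the picture (400x640x3 uint8, red, green, blue); there is no depth.
- camera_model(name): a dict with "fx", "fy", "cx", "cy" (pixels), "k1" (the pictures are not rectified: a ray, as slopes to the right and down, at radius r is drawn at 1 + k1 r^2 times it, then the intrinsics apply), "R" (3x3) and "t" (3): a world point X has camera coordinates R X + t. Camera axes: x right, y down, z forward; pixel columns grow to the right and rows downward; lengths in m; the calibration is good to about 2 mm. A picture is of the moment at which its call begins. camera_model takes no time and is no camera call.
- finish_job(): hands the job in; it is judged then, once.
Trained networks look in the newest picture that a camera, given by its name, has taken for a name from the list of things; names that differ only in an ending like _2 or _b are one class to them, and where a whole thing is asked for, a point or a joint stands for the part that bears it (a point fixed in the world has none). Each returns a list of dicts, best first, with "p" (0 to 1); they miss things now and then, are a little off and sometimes report something else, mostly with a low value. They report only what shows in the picture. A call takes as long as a camera call. They do not tell look-alikes from the thing itself.
- find_in(target, camera): "location" ([row, column] in pixels, amid what is visible of it).
The state is a dict: "time_s": time; "joints": joint angles; "joint_velocities": joint speeds; "effort": joint torques, N m; "tcp_pos": TCP position; "ee_rot": TCP orientation; "wrist_force": force on the tool from outside, world axes, zero at the start; "moment": the same for the moment, N m; "gripper_width": opening from 0.0 (shut) to 1.0 (fully open); "gripper_force": force on a finger pad.
Only numpy, scipy, OpenCV 4.12 (cv2) and the standard library are available. Lean on these libraries where they do the work, as an engineer would, in place of code of your own. Each camera call takes 0.05 s, during which the arm holds its last target. There are 200 camera calls.

### The job

The filtration is finished: take the filter train on the filter flask apart from the top down. First stand the porcelain crucible in the petri dish, then hang the glass crucible holder by its shoulder in the tall drain stand with its stem through the small hole, then put the rubber collar plug-down in the wide hole of the low drain stand, and last set the filter flask in the middle of the white tile. Set each piece down gently rather than dropping it, keep the crucible and the flask upright all the time, and leave the conical flask and the weighing bottle where they stand.

Things in the scene. Friction and masses are not known exactly. Their poses are not given: they have to be found in the camera images.
- filter_crucible: White porcelain filter crucible, top of the stack: open cup 46 mm tall, outer diameter 26 mm at the bottom, 33 mm at 42 mm height, 35 mm rim. Origin: centre of its underside, z up. At the start its lowest 20 mm stand loosely in the holder's cup, the upper 26 mm stick out; it lifts straight up.
- crucible_holder: Clear glass crucible holder, second from top, 84 mm tall. Origin: lower end of the stem, on the axis, z up. Stem 10 mm diameter (14 mm at its top) from z = 0 to 46 mm; flat shoulder (40 mm) at 46; cup 46 mm diameter, straight sides from 50 to 84, black rim ring 47 mm, inner floor at 64. Stem hangs loosely in the collar, shoulder on the collar's top; comes free after lifting 50 mm.
- rubber_collar: Dark rubber collar, third from top. Origin: centre of the plug's underside, z up. Plug 26 mm diameter, z = 0 to 16 mm; flange 16 to 40 mm, flat underside 48 mm, straight sides of 56 mm diameter from z = 21 to 40; open bore. The plug sits in the flask's neck (1.5 mm play), the flange lies on its rim; comes free after lifting 20 mm.
- filter_flask: Clear glass conical filter flask under the stack, loose on the worktop: 112 mm tall, base 72 mm, straight neck 37 mm diameter from z = 70 to 112 mm. Origin: centre of its underside, z up. A side arm (9 mm) leaves the neck at z = 80 mm along the flask's own +x, out to 54 mm from the axis: close the fingers on the neck along the flask's y.
- petri_dish: Open clear petri dish, 65 mm across and 15 mm high, fixed to the worktop; floor about 2 mm thick, free inside diameter about 46 mm. Origin: centre of its underside. Place for the crucible, which stands on the dish's floor, more or less in its middle.
- tall_stand: Tall white plastic drain stand, fixed: a plate 72 x 72 mm on two side cheeks (with small feet that stick out 10 mm along its own y), top face 75 mm above the worktop, plate 6 mm thick, with one hole of 28 mm diameter in the middle and free space under it. Origin: on the worktop under the hole. Place for the crucible holder: stem through the hole, shoulder flat on the plate.
- low_stand: Low white plastic drain stand, fixed: a plate 84 x 84 mm on two side cheeks (with small feet that stick out 10 mm along its own y), top face 40 mm above the worktop, plate 6 mm thick, with one hole of 42 mm diameter in the middle and free space under it. Origin: on the worktop under the hole. Place for the rubber collar: plug in the hole, flange flat on the plate.
- white_tile: White glazed tile, 100 x 100 x 6 mm, lying fixed on the worktop. Origin: centre of its underside (top face at z = 6 mm). Place for the filter flask.
- conical_flask: Bystander: conical glass flask with a pale liquid, 83 mm base, 130 mm tall, no side arm, loose, standing farther back. Origin: centre of its underside. Leave it alone.
- weighing_bottle: Bystander: small lidded glass weighing bottle, 35 mm across, 65 mm tall, loose. Origin: centre of its underside. Leave it alone.
Mind the look-alikes: they are no part of the job. What is shaped like the filter_crucible but yellow is not meant.

How it is judged (in metres and radians):
On the way, in this order (a step that is already met when the one before it is completed fails the run):
1. the crucible stands upright on the floor of the petri dish (horizontal distance between filter_crucible and petri_dish below 0.015 m and z of filter_crucible in the frame of petri_dish between -0.002 and 0.006 m and angle between filter_crucible's own z axis and vertical below 0.15 rad and linear speed of filter_crucible below 0.05 m/s), for 0.2 s.
2. the crucible holder hangs by its shoulder in the tall drain stand (horizontal distance between crucible_holder and tall_stand below 0.012 m and z of crucible_holder in the frame of tall_stand between 0.026 and 0.033 m and angle between crucible_holder's own z axis and vertical below 0.15 rad and linear speed of crucible_holder below 0.05 m/s), for 0.2 s.
3. the rubber collar sits plug-down in the low drain stand (horizontal distance between rubber_collar and low_stand below 0.012 m and z of rubber_collar in the frame of low_stand between 0.021 and 0.028 m and angle between rubber_collar's own z axis and vertical below 0.15 rad and linear speed of rubber_collar below 0.05 m/s), for 0.2 s.
4. the filter flask stands in the middle of the white tile (horizontal distance between filter_flask and white_tile below 0.015 m and z of filter_flask in the frame of white_tile between 0.004 and 0.01 m and angle between filter_flask's own z axis and vertical below 0.15 rad and linear speed of filter_flask below 0.05 m/s), for 0.2 s.
At the end, for the whole second after the job is handed in: Crucible on the petri dish's floor within 15 mm of its centre; holder's shoulder on the tall stand's plate and collar's flange on the low stand's plate, each within 12 mm of the hole's axis; flask on the tile within 15 mm of its centre; all upright within 9 degrees and at rest (all of step 1 and all of step 2 and all of step 3 and all of step 4); the robot touches nothing.
It fails at once if the crucible or the filter flask is tipped by more than about 30 degrees (angle between any of filter_crucible, filter_flask's own z axis and vertical above 0.52 rad).
It fails at once if a piece of the train is dropped: it falls free of the fingers faster than 0.75 m/s (a drop of about 30 mm) ((linear speed of filter_crucible above 0.75 m/s and contact force between filter_crucible and the fingers below 0.05 N) or (linear speed of crucible_holder above 0.75 m/s and contact force between crucible_holder and the fingers below 0.05 N) or (linear speed of rubber_collar above 0.75 m/s and contact force between rubber_collar and the fingers below 0.05 N) or (linear speed of filter_flask above 0.75 m/s and contact force between filter_flask and the fingers below 0.05 N)).
It fails at once if the conical flask or the weighing bottle is pushed more than 25 mm or knocked over (distance of any of conical_flask, weighing_bottle from where it was at the start of the episode above 0.025 m or angle between any of conical_flask, weighing_bottle's own z axis and vertical above 0.5 rad).
It also fails if it takes over 102 s, if anything falls off the work surface, if the arm or the gripper's body presses on something with over 40 N, if the wrist force passes 120 N, or if a joint passes its speed limit or range.

## Working session

There is one attempt and no reset: what is moved stays moved. The work goes in short steps, Python scripts to look and compute and a tool call to move; the robot and the scene stay as the last step left them, time stands still between calls to the robot, and variables do not carry over. Pictures are saved under pics/ and viewed, at most 16 in all, crops included, and the job is handed in when it is done.

Besides the shell and the picture viewer there is one more tool, called after ">>>" as name(argument=value, ...), one argument or row to a line, values as JSON. arm_command: Moves the arm, as the interface text tells. Its arguments: {"type":"object","properties":{"motion":{"type":"array"}},"required":["motion"]}

```bash
mkdir -p pics; cat > h.py <<'E'
import numpy as np, cv2
from station import *
def shot(c,n=None):
    im=capture(c)
    if n: cv2.imwrite(f'pics/{n}.png',im[:,:,::-1])
    return im
def ray(c,row,col):
    m=camera_model(c);R=np.array(m['R']);t=np.array(m['t'])
    x=np.array([(col-m['cx'])/m['fx'],(row-m['cy'])/m['fy']]);u=x.copy()
    for _ in range(20): u=x/(1+m['k1']*(u@u))
    return -R.T@t, R.T@np.array([u[0],u[1],1])
def atz(c,row,col,z):
    o,d=ray(c,row,col); return o+d*(z-o[2])/d[2]
def proj(c,X):
    m=camera_model(c);p=np.array(m['R'])@np.array(X)+np.array(m['t']);u=p[:2]/p[2];u=u*(1+m['k1']*(u@u))
    return np.array([m['fy']*u[1]+m['cy'],m['fx']*u[0]+m['cx']])
E
python3 - <<'E'
from h import *
np.set_printoptions(precision=3,suppress=True)
for c in('side','top'):
    shot(c,c+'0'); o,d=ray(c,200,320);print(c,o,d,camera_model(c)['fx'])
for n,z in dict(filter_crucible=.16,crucible_holder=.15,rubber_collar=.12,filter_flask=.05,petri_dish=.007,tall_stand=.075,low_stand=.04,white_tile=.006,conical_flask=.06,weighing_bottle=.05).items():
    for c in('top','side'):
        for r in find_in(n,c)[:3]: print(n,c,r['location'],round(r['p'],2),atz(c,*r['location'],z))
s=sense();print(s['time_s'],s['ee_rot'],s['tcp_pos'])
E
```

```text
side [0.324 0.85  0.552] [ 0.235 -0.842 -0.487] 385.6732676446938
top [0.324 0.074 1.247] [ 0.202 -0.018 -0.979] 421.8279627946041
filter_crucible top [238.8, 377.6] 0.67 [ 0.438 -0.089  0.16 ]
filter_crucible top [216.7, 263.9] 0.45 [0.512 0.203 0.16 ]
filter_crucible side [148.8, 376.2] 0.74 [ 0.447 -0.158  0.16 ]
filter_crucible side [261.5, 300.2] 0.62 [0.486 0.379 0.16 ]
filter_crucible side [296.7, 266.8] 0.55 [0.505 0.47  0.16 ]
crucible_holder top [245.7, 373.0] 0.43 [ 0.422 -0.077  0.15 ]
crucible_holder side [164.5, 373.5] 0.67 [ 0.44  -0.071  0.15 ]
rubber_collar top [245.8, 365.2] 0.38 [ 0.425 -0.06   0.12 ]
rubber_collar side [175.4, 371.4] 0.57 [ 0.442 -0.067  0.12 ]
rubber_collar side [350.5, 295.0] 0.23 [0.447 0.515 0.12 ]
filter_flask top [250.6, 368.7] 0.64 [ 0.417 -0.078  0.05 ]
filter_flask side [202.1, 370.0] 0.95 [ 0.436 -0.05   0.05 ]
petri_dish top [252.6, 262.7] 0.74 [0.432 0.228 0.007]
petri_dish side [279.7, 343.2] 0.91 [0.442 0.225 0.007]
tall_stand top [226.7, 318.6] 0.65 [0.49  0.061 0.075]
tall_stand side [225.9, 331.3] 0.89 [0.496 0.133 0.075]
tall_stand side [182.1, 386.2] 0.55 [ 0.407 -0.133  0.075]
low_stand top [241.9, 419.6] 0.59 [ 0.434 -0.227  0.04 ]
low_stand side [186.0, 386.9] 0.62 [ 0.408 -0.18   0.04 ]
white_tile top [237.7, 198.2] 0.79 [0.486 0.419 0.006]
white_tile side [349.5, 295.4] 0.74 [0.479 0.424 0.006]
conical_flask top [174.3, 298.3] 0.83 [0.649 0.111 0.06 ]
conical_flask side [214.2, 270.7] 0.73 [0.655 0.107 0.06 ]
weighing_bottle side [296.6, 269.4] 0.9 [0.552 0.362 0.05 ]
1.1 [[ 0.972 -0.234 -0.   ]
 [-0.234 -0.972 -0.   ]
 [-0.     0.    -1.   ]] [0.146 0.608 0.204]
```

View pics/top0.png

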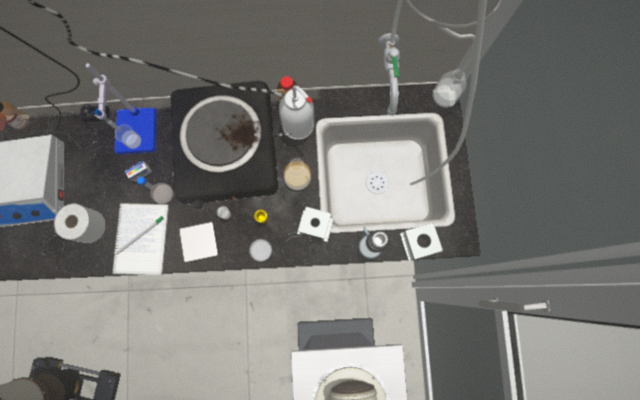

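View pics/side0.png

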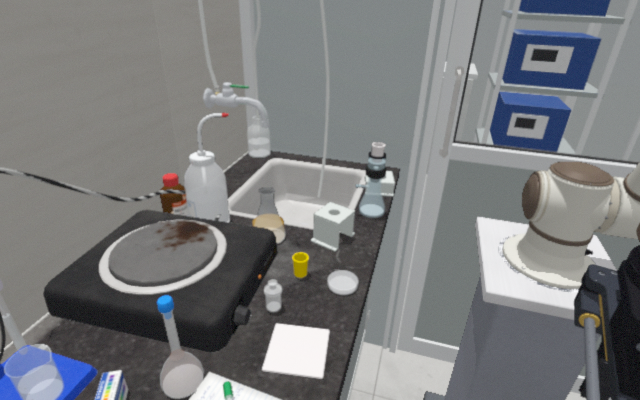

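The top picture shows the train at about (row 240, col 376), low stand (240, 424), tall stand (223, 316), petri dish (250, 260) and tile (242, 198). The yellow look-alike is at (216, 261). The side picture agrees: train at cols 365-385, tall stand (226, 333), dish (281, 343). I'll look closer.

```bash
python3 - <<'E'
import cv2,numpy as np
t=cv2.imread('pics/top0.png');s=cv2.imread('pics/side0.png')
a=cv2.resize(t[190:280,290:450],None,fx=5,fy=5,interpolation=cv2.INTER_CUBIC)
cv2.imwrite('pics/c1.png',a)
b=cv2.resize(s[135:305,300:410],None,fx=3.5,fy=3.5,interpolation=cv2.INTER_CUBIC)
b2=cv2.resize(t[200:275,170:280],None,fx=3.5,fy=3.5,interpolation=cv2.INTER_CUBIC)
h=max(b.shape[0],b2.shape[0]);o=np.zeros((h,b.shape[1]+b2.shape[1],3),np.uint8);o[:b.shape[0],:b.shape[1]]=b;o[:b2.shape[0],b.shape[1]:]=b2
cv2.imwrite('pics/c2.png',o);print(o.shape)
E
```

```text
(595, 770, 3)
```

View pics/c1.png

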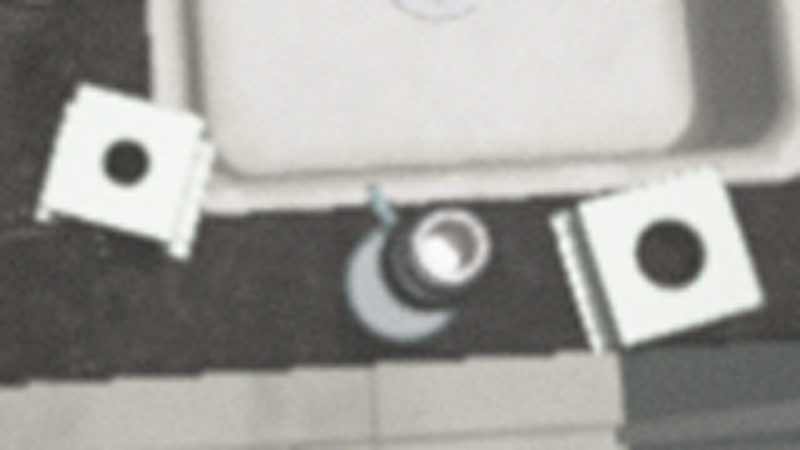

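View pics/c2.png

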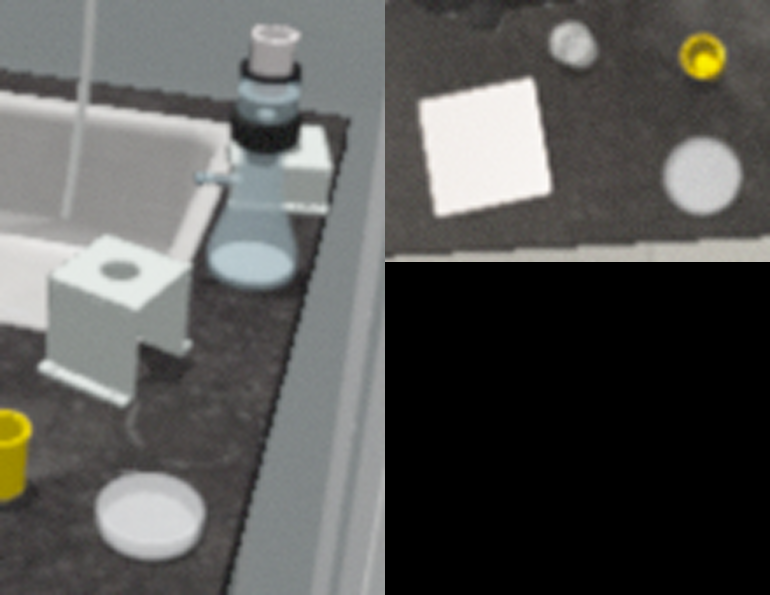

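Stack: crucible rim at top (239, 379.6) and side (145, 378). Holes at top (222, 314.8) and (240, 423.8), dish at (250, 260.5), tile at (241, 198), side-arm tip at (227, 364). Now I'll turn these into positions.

```bash
cat >> h.py <<'E'
def tri(pt,ps):
    o1,d1=ray('top',*pt);o2,d2=ray('side',*ps)
    d1/=np.linalg.norm(d1);d2/=np.linalg.norm(d2)
    A=np.stack([d1,-d2],1);k=np.linalg.lstsq(A,o2-o1,rcond=None)[0]
    return (o1+d1*k[0]+o2+d2*k[1])/2
np.set_printoptions(precision=4,suppress=True)
E
python3 - <<'E'
from h import *
print('cruc rim top',atz('top',238.8,379.6,.2),'side',atz('side',145.2,378.2,.2),tri((238.8,379.6),(145.2,378.2)))
print('flask base',atz('top',246.6,370.2,.003),atz('side',210.4,371.6,.003))
print('arm tip top',atz('top',227.2,364.4,.08),'side',atz('side',185.5,356.5,.08))
print('tallhole',atz('top',222,314.8,.075),atz('side',211.8,333.9,.075))
print('lowhole',atz('top',240.2,423.8,.04))
print('dish',atz('top',250.2,260.5,.01),atz('side',281,342.6,.008))
print('tile',atz('top',241.3,198.2,.006), [atz('top',200+(y+.5)/3.5-.5,170+(x-384.5)/3.5-.5,.006)[:2] for x,y in((420,100),(533,79),(551,191),(437,215))])
print('wb',atz('top',212.6,223.5,.065),'yel',atz('top',216,261,.046))
E
```

```text
cruc rim top [ 0.4334 -0.088   0.2   ] side [ 0.4339 -0.0816  0.2   ] [ 0.4341 -0.0884  0.1974]
flask base [ 0.4325 -0.0889  0.003 ] [ 0.4345 -0.0884  0.003 ]
arm tip top [ 0.4807 -0.0669  0.08  ] side [ 0.4805 -0.0756  0.08  ]
tallhole [0.5038 0.0704 0.075 ] [0.5058 0.0705 0.075 ]
lowhole [ 0.4387 -0.2398  0.04  ]
dish [0.4391 0.2337 0.01  ] [0.4425 0.2307 0.008 ]
tile [0.4754 0.4186 0.006 ] [array([0.5176, 0.4746]), array([0.5305, 0.3771]), array([0.4344, 0.3627]), array([0.4191, 0.4596])]
wb [0.5467 0.3292 0.065 ] yel [0.5343 0.2246 0.046 ]
```

```bash
cat >> h.py <<'E'
def go(*P):
    "tool-axis shifts (mm) along world waypoints from the sensed pose"
    s=sense();R=np.array(s['ee_rot']);p=np.array(s['tcp_pos'])
    print('t',s['time_s'],'tcp',p,'w',s['gripper_width'],'Rz',R[:,2],'yaw',np.degrees(np.arctan2(R[1,0],R[0,0])),'F',s['wrist_force'],s['gripper_force'])
    for q in P:
        d=R.T@(np.array(q)-p)*1e3;print(q,d.round(1),'rows',int(np.ceil(np.linalg.norm(d)/40)));p=np.array(q)
E
```

>>> arm_command(
  motion=[
    [87,0,0,-20,0,0,-0.146],
    [87,0,0,-20,0,0,-0.146],
    [87,0,0,-20,0,0,-0.146],
    [87,0,0,-10,0,0,-0.146],
    [87,0,0,0,0,0,0],
  ],
)

```text
time_s: 1.6
tcp_pos: [0.1461, 0.6086, 0.276]
ee_rot: [[0.94, 0.341, 0.0], [0.341, -0.94, 0.004], [0.002, -0.004, -1.0]]
wrist_force: [0.6, 0.4, 0.6]
gripper_width: 1.001
gripper_force: 0.0
```

```bash
python3 - <<'E'
from h import *
go((.42,.25,.274),(.4335,-.0885,.274),(.4335,-.0885,.23))
E
```

```text
t 1.6 tcp [0.1461 0.6086 0.276 ] w 1.0014472960539225 Rz [ 0.0005  0.0041 -1.    ] yaw 19.945325454643285 F [0.6427 0.3918 0.5527] 0.0
(0.42, 0.25, 0.274) [135.1 430.5   0.7] rows 12
(0.4335, -0.0885, 0.274) [-102.8  322.8   -1.4] rows 9
(0.4335, -0.0885, 0.23) [-0.1  0.2 44. ] rows 2
```

>>> arm_command(
  motion=[
    [87,11.25,36,0,0,0,0],
    [87,11.25,36,0,0,0,0],
    [87,11.25,36,0,0,0,0],
    [87,11.25,36,0,0,0,0],
    [87,11.25,36,0,0,0,0],
    [87,11.25,36,0,0,0,0],
    [87,11.25,36,0,0,0,0],
    [87,11.25,36,0,0,0,0],
  ],
)

```text
time_s: 2.4
tcp_pos: [0.3292, 0.3659, 0.2731]
ee_rot: [[0.941, 0.338, -0.001], [0.338, -0.941, -0.001], [-0.001, 0.001, -1.0]]
wrist_force: [0.7, 1.4, 0.4]
gripper_width: 1.001
gripper_force: 0.0
```

>>> arm_command(
  motion=[
    [87,11.25,36,0,0,0,0],
    [87,11.25,36,0,0,0,0],
    [87,11.25,36,0,0,0,0],
    [87,11.25,36,0,0,0,0],
    [87,-11,36,0,0,0,0],
    [87,-11,36,0,0,0,0],
    [87,-11,36,0,0,0,0],
    [87,-11,36,0,0,0,0],
  ],
)

```text
time_s: 3.2
tcp_pos: [0.4274, 0.0956, 0.2731]
ee_rot: [[0.941, 0.338, -0.001], [0.338, -0.941, -0.0], [-0.001, 0.0, -1.0]]
wrist_force: [0.8, -0.4, -0.2]
gripper_width: 0.998
gripper_force: 0.0
```

>>> arm_command(
  motion=[
    [60,-12,36,0,0,0,0],
    [60,-12,36,0,0,0,0],
    [60,-12,36,0,0,0,0],
    [60,-12,36,0,0,0,0],
    [60,-10,34,0,0,0,0],
    [60,0,0,0,0,0,0],
    [60,0,0,0,0,0,0],
  ],
)

```text
time_s: 3.9
tcp_pos: [0.4337, -0.0904, 0.2731]
ee_rot: [[0.942, 0.337, -0.001], [0.337, -0.942, 0.0], [-0.001, -0.001, -1.0]]
wrist_force: [0.1, -0.0, 0.1]
gripper_width: 0.694
gripper_force: 0.0
```

```bash
python3 - <<'E'
from h import *
go((.4335,-.0885,.24),(.4335,-.0885,.186))
s=shot('side','s1')[90:240,300:430];t=shot('top','t1')[190:280,320:450]
print(find_in('filter_crucible','top')[:2],find_in('filter_crucible','side')[:2])
a=cv2.resize(s,None,fx=3,fy=3,interpolation=cv2.INTER_CUBIC);b=cv2.resize(t,None,fx=3,fy=3,interpolation=cv2.INTER_CUBIC)
o=np.zeros((450,780,3),np.uint8);o[:,:390]=a;o[:270,390:]=b
cv2.imwrite('pics/c3.png',o[:,:,::-1])
E
```

```text
t 3.9 tcp [ 0.4337 -0.0904  0.2731] w 0.6942029743399081 Rz [-0.0015  0.0002 -1.    ] yaw 19.68746475569059 F [ 0.1376 -0.0334  0.0525] 0.0
(0.4335, -0.0885, 0.24) [ 0.5 -1.9 33.1] rows 1
(0.4335, -0.0885, 0.186) [ 0.1  0.  54. ] rows 2
[{'location': [217.7, 261.0], 'p': 0.69}, {'location': [175.5, 299.7], 'p': 0.56}] [{'location': [264.0, 299.5], 'p': 0.87}, {'location': [149.8, 374.4], 'p': 0.49}]
```

View pics/c3.png

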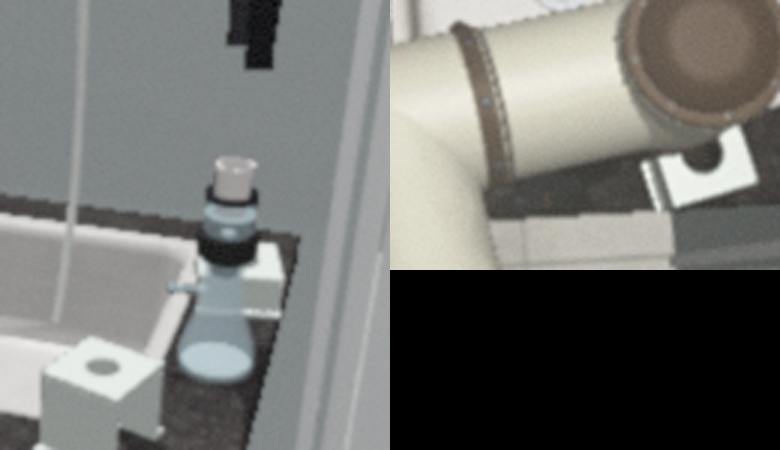

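```bash
python3 - <<'E'
from h import *
f=lambda X:((proj('side',X)[::-1]-[300,90]+.5)*3-.5)
p=np.array(sense()['tcp_pos']);R=np.array(sense()['ee_rot'])
for s in(-1,1):
  for w in (.0302,.0452):print(f(p+R@[0,s*w,.008]))
print(f((.4335,-.0885,.2)),f((.4335,-.0885,.0)))
E
```

```text
[251.744  100.0922]
[255.6805 105.9999]
[236.9547  77.901 ]
[233.5246  72.7551]
[237.248  163.9072] [216.5608 365.0784]
```

```bash
python3 - <<'E'
import cv2
s=cv2.imread('pics/s1.png')[85:155,345:415]
cv2.imwrite('pics/c4.png',cv2.resize(s,None,fx=8,fy=8,interpolation=cv2.INTER_CUBIC))
E
```

```text
(no output)
```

View pics/c4.png

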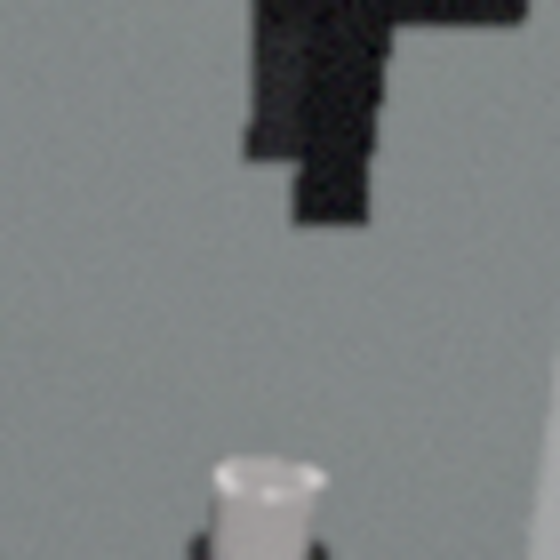

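>>> arm_command(
  motion=[
    [60,0,-2,20,0,0,0],
    [60,0,0,10,0,0,0],
    [60,0,0,0,0,0,0],
    [60,0,0,0,0,0,0],
  ],
)

```text
time_s: 4.5
tcp_pos: [0.4339, -0.0877, 0.2442]
ee_rot: [[0.94, 0.342, 0.0], [0.342, -0.94, -0.0], [-0.0, 0.0, -1.0]]
wrist_force: [-0.4, 0.2, 0.3]
gripper_width: 0.69
gripper_force: 0.0
```

```bash
python3 - <<'E'
from h import *
go((.4335,-.0885,.24))
im=shot('side','s2');t=cv2.imread('pics/s1.png')
for a in(im[:,:,::-1],t):
  m=(a.max(2)<60)
  for c in (377,379,381,385,387,389): 
    r=np.where(m[80:140,c])[0]; print(c,80+r.max() if len(r) else None,end=' ')
  print()
p=np.array(sense()['tcp_pos']);R=np.array(sense()['ee_rot'])
for s in(-1,1): print(proj('side',p+R@[0,s*.034,.008]))
print('start tcp in top',proj('top',(.146,.608,.204)),proj('side',(.146,.608,.204)))
s=sense();print(s['joints'])
cv2.imwrite('pics/c5.png',cv2.resize(cv2.imread('pics/side0.png')[160:400,480:640],None,fx=2.4,fy=2.4))
E
```

```text
t 4.5 tcp [ 0.4339 -0.0877  0.2442] w 0.689811226510054 Rz [ 0.0001 -0.0005 -1.    ] yaw 19.999982737919012 F [-0.4006  0.2073  0.2913] 0.0
(0.4335, -0.0885, 0.24) [-0.6  0.7  4.2] rows 1
377 116 379 116 381 124 385 124 387 124 389 120 
377 104 379 104 381 104 385 112 387 112 389 112 
[135.2801 382.642 ]
[126.3362 377.2434]
start tcp in top [372.8028  99.1046] [454.5149 586.6476]
[  9.7477   2.0878 -19.5533   0.0296 -68.3027 100.2307]
```

View pics/c5.png

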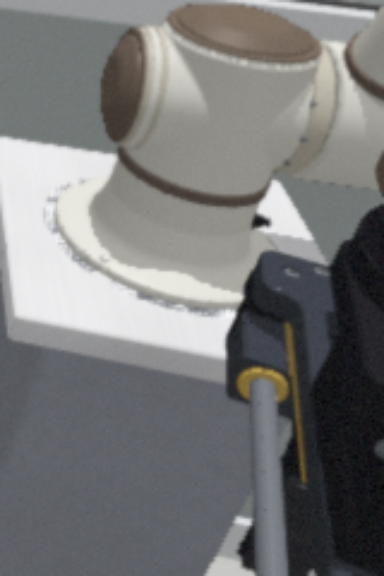

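>>> arm_command(
  motion=[
    [60,0,1,20,0,0,0],
    [60,0,0,20,0,0,0],
    [60,0,0,16,0,0,0],
    [60,0,0,0,0,0,0],
    [60,0,0,0,0,0,0],
  ],
)

```text
time_s: 5.05
tcp_pos: [0.4347, -0.0889, 0.1889]
ee_rot: [[0.94, 0.341, 0.001], [0.341, -0.94, -0.0], [0.001, 0.001, -1.0]]
wrist_force: [0.7, -0.3, 0.6]
gripper_width: 0.688
gripper_force: 0.0
```

```bash
python3 - <<'E'
from h import *
go((.4335,-.0885,.186))
im=shot('side','s3')[110:200,330:430]
cv2.imwrite('pics/c6.png',cv2.resize(im[:,:,::-1],None,fx=6,fy=6,interpolation=cv2.INTER_CUBIC))
p=np.array(sense()['tcp_pos']);R=np.array(sense()['ee_rot'])
for s in(-1,1): print((proj('side',p+R@[0,s*.034,.008])-[110,330])*6+2.5)
E
```

```text
t 5.05 tcp [ 0.4347 -0.0889  0.1889] w 0.6882458027669862 Rz [ 0.0013 -0.0004 -1.    ] yaw 19.967603003642488 F [ 0.6934 -0.3035  0.6411] 0.0
(0.4335, -0.0885, 0.186) [-0.9 -0.8  2.9] rows 1
[279.2067 303.2651]
[219.6928 272.6852]
```

View pics/c6.png

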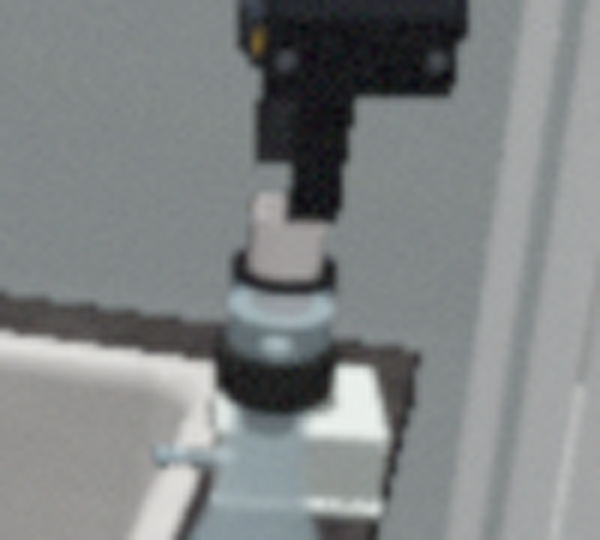

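>>> arm_command(
  motion=[
    [20,0,0,0,0,0,0],
    [20,0,0,0,0,0,0],
    [20,0,0,0,0,0,0],
    [20,0,0,0,0,0,0],
    [20,0,0,0,0,0,0],
    [20,0,0,0,0,0,0],
  ],
)

```text
time_s: 5.7
tcp_pos: [0.4339, -0.0889, 0.188]
ee_rot: [[0.94, 0.341, -0.0], [0.341, -0.94, -0.0], [-0.0, 0.0, -1.0]]
wrist_force: [0.1, 0.3, -0.1]
gripper_width: 0.264
gripper_force: 0.0
```

>>> arm_command(
  motion=[
    [60,0,0,0,0,0,0],
    [60,0,0,0,0,0,0],
    [60,0,0,0,0,0,0],
    [60,0,0,0,0,0,0],
    [60,0,0,12,0,0,0],
    [60,0,0,12,0,0,0],
    [60,0,0,0,0,0,0],
    [60,0,0,0,0,0,0],
  ],
)

```text
time_s: 6.5
tcp_pos: [0.4341, -0.0889, 0.1642]
ee_rot: [[0.94, 0.341, -0.0], [0.341, -0.94, -0.0], [-0.0, 0.0, -1.0]]
wrist_force: [-0.2, -0.1, -0.4]
gripper_width: 0.685
gripper_force: 0.0
```

```bash
python3 - <<'E'
from h import *
go((.4335,-.0885,.162))
im=shot('side','s4')[120:180,345:405]
cv2.imwrite('pics/c7.png',cv2.resize(im[:,:,::-1],None,fx=8,fy=8,interpolation=cv2.INTER_CUBIC))
p=np.array(sense()['tcp_pos']);R=np.array(sense()['ee_rot'])
for dz in (0,.02,.026):
 for s in(-1,1): print(dz,((proj('side',p+[0,0,dz]+R@[0,s*.034,.008])-[120,345])*8+3.5))
E
```

```text
t 6.5 tcp [ 0.4341 -0.0889  0.1642] w 0.6847030482281972 Rz [-0.0001 -0.0003 -1.    ] yaw 19.96389151444022 F [-0.2169 -0.086  -0.4369] 0.0
(0.4335, -0.0885, 0.162) [-0.4 -0.6  2.2] rows 1
0 [365.0093 278.7009]
0 [282.5036 238.7374]
0.02 [306.7184 284.9089]
0.02 [226.8114 244.2103]
0.026 [289.006  286.7945]
0.026 [209.9016 245.8715]
```

View pics/c7.png

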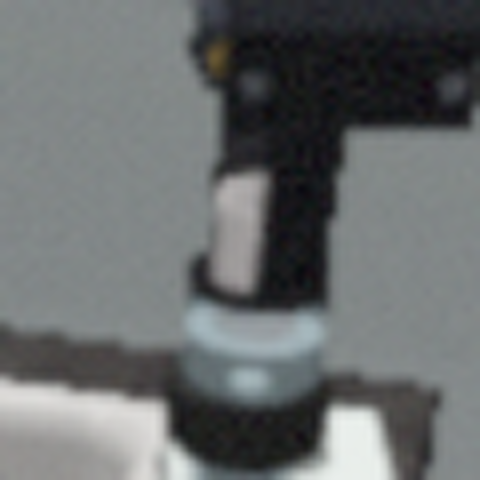

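>>> arm_command(
  motion=[
    [20,0,0,1,0,0,0],
    [20,0,0,0,0,0,0],
    [20,0,0,0,0,0,0],
    [20,0,0,0,0,0,0],
    [20,0,0,0,0,0,0],
    [20,0,0,0,0,0,0],
  ],
)

```text
time_s: 7.15
tcp_pos: [0.4341, -0.0889, 0.1631]
ee_rot: [[0.94, 0.341, 0.0], [0.341, -0.94, -0.0], [0.0, 0.0, -1.0]]
wrist_force: [0.9, -0.2, 0.5]
gripper_width: 0.362
gripper_force: 30.0
```

>>> arm_command(
  motion=[
    [20,0,0,-10,0,0,0],
    [20,0,0,-20,0,0,0],
    [20,0,0,-25,0,0,0],
    [20,0,0,0,0,0,0],
  ],
)

```text
time_s: 7.55
tcp_pos: [0.4364, -0.0889, 0.2219]
ee_rot: [[0.94, 0.342, 0.008], [0.342, -0.94, -0.0], [0.007, 0.003, -1.0]]
wrist_force: [1.3, -0.2, 0.3]
gripper_width: 0.364
gripper_force: 30.0
```

```bash
python3 - <<'E'
from h import *
p=sense()['tcp_pos']
go((.4405,.232,p[2]),(.4405,.232,.013))
im=shot('side','s5');print(find_in('filter_crucible','side')[:3],proj('side',(.4335,-.0885,p[2]+.015)))
E
```

```text
t 7.55 tcp [ 0.4364 -0.0889  0.2219] w 0.3638983291512309 Rz [ 0.008  -0.0001 -1.    ] yaw 19.98811696995039 F [ 1.294  -0.2348  0.2647] 30.000588118337816
(0.4405, 0.232, np.float64(0.22185917503698122)) [ 113.6 -300.2    0. ] rows 9
(0.4405, 0.232, 0.013) [ -1.6  -0.6 208.9] rows 6
[{'location': [265.0, 300.1], 'p': 0.78}, {'location': [134.3, 375.7], 'p': 0.72}] [130.4993 380.1644]
```

>>> arm_command(
  motion=[
    [20,11.5,-30,0,0,0,0],
    [20,11.5,-30,0,0,0,0],
    [20,11.5,-30,0,0,0,0],
    [20,11.5,-30,0,0,0,0],
    [20,11.5,-30,0,0,0,0],
    [20,11.5,-30,0,0,0,0],
    [20,11.5,-30,0,0,0,0],
    [20,11.5,-30,0,0,0,0],
  ],
)

```text
time_s: 8.45
tcp_pos: [0.4376, 0.169, 0.2169]
ee_rot: [[0.94, 0.341, -0.002], [0.341, -0.94, -0.001], [-0.002, 0.001, -1.0]]
wrist_force: [0.9, -1.2, -0.1]
gripper_width: 0.365
gripper_force: 30.0
```

>>> arm_command(
  motion=[
    [20,11.5,-30,0,0,0,0],
    [20,11.5,-30,0,0,0,0],
    [20,0,0,40,0,0,0],
    [20,0,0,40,0,0,0],
    [20,0,0,40,0,0,0],
    [20,0,0,30,0,0,0],
    [20,0,0,0,0,0,0],
    [20,0,0,0,0,0,0],
  ],
)

```text
time_s: 9.25
tcp_pos: [0.4397, 0.2322, 0.0678]
ee_rot: [[0.94, 0.342, -0.001], [0.342, -0.94, -0.001], [-0.001, 0.001, -1.0]]
wrist_force: [1.0, 0.8, -0.0]
gripper_width: 0.364
gripper_force: 30.0
```

```bash
python3 - <<'E'
from h import *
go((.4405,.232,.03),(.4405,.232,.013))
im=shot('side','s6')[180:310,280:420]
a=cv2.resize(im[:,:,::-1],None,fx=4.5,fy=4.5,interpolation=cv2.INTER_CUBIC);cv2.imwrite('pics/c8.png',a)
p=sense()['tcp_pos'];print((proj('side',(p[0],p[1],p[2]-.009))[::-1]-[280,180])*4.5)
E
```

```text
t 9.25 tcp [0.4397 0.2322 0.0678] w 0.363735428896468 Rz [-0.0008 -0.0015 -1.    ] yaw 19.977779490829533 F [ 1.0128  0.845  -0.0435] 30.001740011315405
(0.4405, 0.232, 0.03) [ 0.7  0.4 37.8] rows 1
(0.4405, 0.232, 0.013) [ 0. -0. 17.] rows 1
[290.8115 370.021 ]
```

View pics/c8.png

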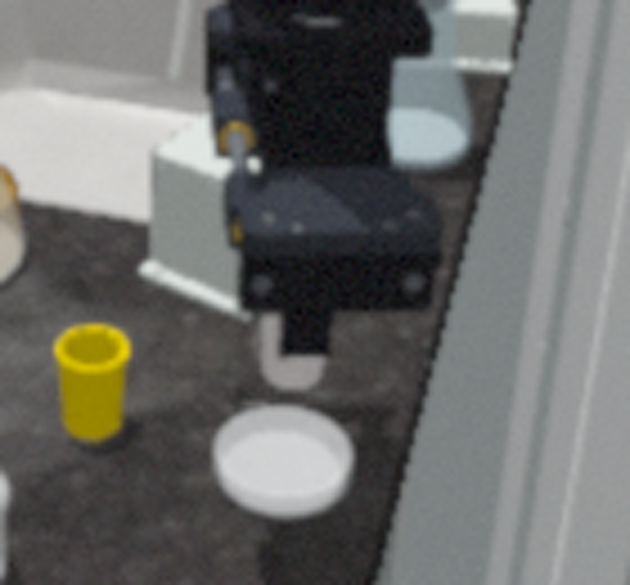

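>>> arm_command(
  motion=[
    [20,0,0,25,0,0,0],
    [20,0,0,17,0,0,0],
    [20,0,0,6,0,0,0],
    [20,0,0,2,0,0,0],
    [20,0,0,2,0,0,0],
    [20,0,0,0,0,0,0],
  ],
)

```text
time_s: 9.9
tcp_pos: [0.4402, 0.2329, 0.0168]
ee_rot: [[0.94, 0.341, 0.001], [0.341, -0.94, 0.001], [0.002, -0.001, -1.0]]
wrist_force: [0.4, -0.6, -0.9]
gripper_width: 0.365
gripper_force: 30.0
```

>>> arm_command(
  motion=[
    [20,0,0,2,0,0,0],
    [20,0,0,1,0,0,0],
    [20,0,0,0,0,0,0],
    [20,0,0,0,0,0,0],
  ],
)

```text
time_s: 10.3
tcp_pos: [0.4397, 0.2324, 0.013]
ee_rot: [[0.94, 0.341, 0.0], [0.341, -0.94, 0.0], [0.0, 0.0, -1.0]]
wrist_force: [0.4, 0.3, -1.1]
gripper_width: 0.366
gripper_force: 30.0
```

>>> arm_command(
  motion=[
    [20,0,0,1,0,0,0],
    [20,0,0,0,0,0,0],
    [20,0,0,1,0,0,0],
    [20,0,0,0,0,0,0],
    [20,0,0,0,0,0,0],
  ],
)

```text
time_s: 10.8
tcp_pos: [0.4397, 0.2323, 0.0109]
ee_rot: [[0.94, 0.341, -0.0], [0.341, -0.94, -0.0], [-0.0, 0.0, -1.0]]
wrist_force: [-0.8, 0.7, -0.1]
gripper_width: 0.361
gripper_force: 30.0
```

>>> arm_command(
  motion=[
    [20,0,0,1,0,0,0],
    [20,0,0,0,0,0,0],
    [20,0,0,0,0,0,0],
  ],
)

```text
time_s: 11.1
tcp_pos: [0.44, 0.2325, 0.0106]
ee_rot: [[0.94, 0.342, 0.001], [0.342, -0.94, 0.0], [0.001, 0.0, -1.0]]
wrist_force: [-1.2, -1.0, 4.5]
gripper_width: 0.365
gripper_force: 30.0
```

>>> arm_command(
  motion=[
    [20,0,0,1,0,0,0],
    [20,0,0,0,0,0,0],
    [20,0,0,0,0,0,0],
  ],
)

```text
time_s: 11.4
tcp_pos: [0.4403, 0.2325, 0.0105]
ee_rot: [[0.94, 0.342, 0.001], [0.342, -0.94, 0.0], [0.001, 0.0, -1.0]]
wrist_force: [-0.9, -2.1, 12.8]
gripper_width: 0.361
gripper_force: 30.0
```

```bash
python3 - <<'E'
from h import *
im=shot('side','s7')[180:310,280:420]
a=cv2.resize(im[:,:,::-1],None,fx=4.5,fy=4.5,interpolation=cv2.INTER_CUBIC);cv2.imwrite('pics/c9.png',a)
go()
E
```

```text
t 11.45 tcp [0.4403 0.2326 0.0105] w 0.366165481003459 Rz [ 0.0014  0.0004 -1.    ] yaw 19.998797306628237 F [-2.145  -2.1811 11.8008] 30.002602829390526
```

View pics/c9.png

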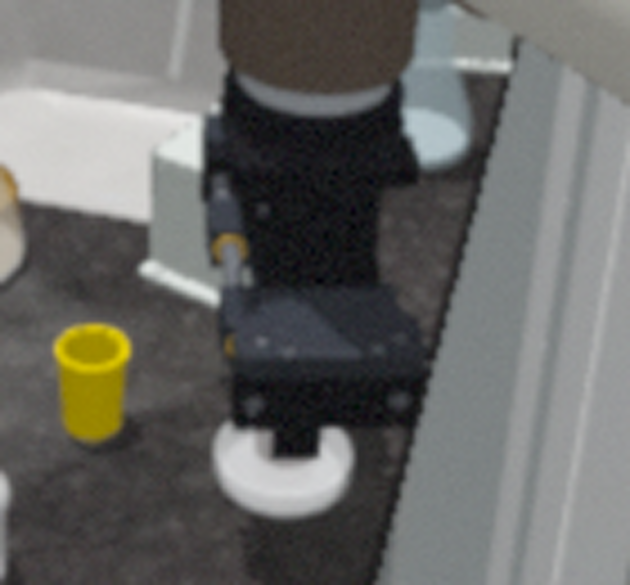

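The crucible is in the dish, with firm contact at the expected height. I'll release it.

>>> arm_command(
  motion=[
    [20,0,0,-1,0,0,0],
    [70,0,0,0,0,0,0],
    [70,0,0,0,0,0,0],
    [70,0,0,0,0,0,0],
    [70,0,0,0,0,0,0],
    [70,0,0,-30,0,0,0],
    [70,0,0,-50,0,0,0],
    [70,0,0,-50,0,0,0],
  ],
)

```text
time_s: 12.25
tcp_pos: [0.4391, 0.2318, 0.1407]
ee_rot: [[0.94, 0.341, -0.002], [0.341, -0.94, -0.002], [-0.002, 0.001, -1.0]]
wrist_force: [1.7, 0.7, -0.3]
gripper_width: 0.797
gripper_force: 0.0
```

>>> arm_command(
  motion=[
    [70,0,0,-50,0,0,0],
    [70,0,0,0,0,0,0],
    [70,0,0,0,0,0,0],
  ],
)

```text
time_s: 12.55
tcp_pos: [0.4398, 0.2328, 0.1909]
ee_rot: [[0.94, 0.341, 0.002], [0.341, -0.94, 0.002], [0.002, -0.002, -1.0]]
wrist_force: [-1.1, -1.2, -0.5]
gripper_width: 0.804
gripper_force: 0.0
```

```bash
python3 - <<'E'
from h import *
go((.4335,-.0885,.19),(.4335,-.0885,.126))
im=shot('side','s8')[130:310,290:410]
a=cv2.resize(im[:,:,::-1],None,fx=3.3,fy=3.3,interpolation=cv2.INTER_CUBIC);cv2.imwrite('pics/c10.png',a)
print(find_in('filter_crucible','side')[:2],find_in('crucible_holder','side')[:1])
E
```

```text
t 12.55 tcp [0.4398 0.2328 0.1909] w 0.8038157479417753 Rz [ 0.0016  0.0025 -1.    ] yaw 19.9373221676068 F [-1.1188 -1.185  -0.54  ] 0.0
(0.4335, -0.0885, 0.19) [-115.4  299.9    0.1] rows 9
(0.4335, -0.0885, 0.126) [-0.1  0.1 64. ] rows 2
[{'location': [273.2, 342.5], 'p': 0.6}, {'location': [262.4, 301.0], 'p': 0.53}] [{'location': [154.9, 378.8], 'p': 0.54}]
```

View pics/c10.png

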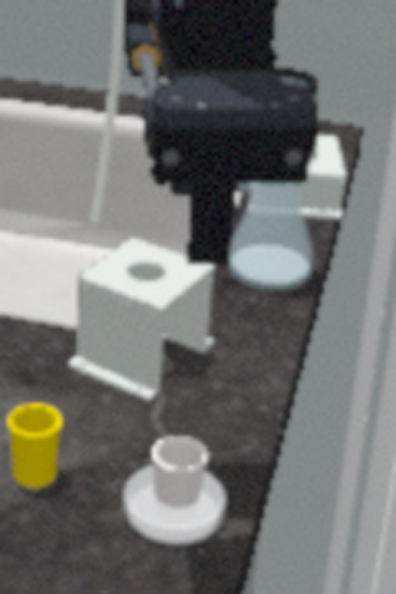

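The crucible stands in the middle of the dish. Next is the holder.

>>> arm_command(
  motion=[
    [70,-11.5,30,0,0,0,0],
    [70,-11.5,30,0,0,0,0],
    [70,-11.5,30,0,0,0,0],
    [70,-11.5,30,0,0,0,0],
    [70,-11.5,30,0,0,0,0],
    [70,-11.5,30,0,0,0,0],
    [70,-11.5,30,0,0,0,0],
    [70,-11.5,30,0,0,0,0],
  ],
)

```text
time_s: 13.5
tcp_pos: [0.434, -0.0261, 0.1883]
ee_rot: [[0.94, 0.341, -0.004], [0.341, -0.94, -0.001], [-0.004, -0.0, -1.0]]
wrist_force: [1.4, 1.4, -0.8]
gripper_width: 0.803
gripper_force: 0.0
```

>>> arm_command(
  motion=[
    [70,-11.5,30,0,0,0,0],
    [70,-12,30,0,0,0,0],
    [70,0,0,0,0,0,0],
    [70,0,0,20,0,0,0],
    [70,0,0,20,0,0,0],
    [70,0,0,14,0,0,0],
    [70,0,0,0,0,0,0],
    [70,0,0,0,0,0,0],
  ],
)

```text
time_s: 14.3
tcp_pos: [0.4333, -0.0888, 0.1354]
ee_rot: [[0.94, 0.342, -0.002], [0.342, -0.94, -0.001], [-0.002, -0.0, -1.0]]
wrist_force: [0.7, 0.1, -0.3]
gripper_width: 0.804
gripper_force: 0.0
```

```bash
python3 - <<'E'
from h import *
go((.4335,-.0885,.128))
shot('side','s9');print(find_in('crucible_holder','side')[:1])
E
```

```text
t 14.3 tcp [ 0.4333 -0.0888  0.1354] w 0.8041265432685833 Rz [-0.0018 -0.0006 -1.    ] yaw 19.99676021912108 F [ 0.7006  0.1075 -0.2707] 0.0
(0.4335, -0.0885, 0.128) [ 0.3 -0.2  7.4] rows 1
[{'location': [161.0, 372.5], 'p': 0.75}]
```

>>> arm_command(
  motion=[
    [70,0,0,7,0,0,0],
    [70,0,0,0,0,0,0],
    [38,0,0,0,0,0,0],
    [38,0,0,0,0,0,0],
    [38,0,0,0,0,0,0],
    [38,0,0,0,0,0,0],
    [38,0,0,0,0,0,0],
    [38,0,0,0,0,0,0],
  ],
)

```text
time_s: 15.2
tcp_pos: [0.4336, -0.0891, 0.1291]
ee_rot: [[0.94, 0.341, 0.0], [0.341, -0.94, -0.0], [0.0, 0.0, -1.0]]
wrist_force: [-0.6, 0.1, 0.6]
gripper_width: 0.524
gripper_force: 30.0
```

>>> arm_command(
  motion=[
    [38,0,0,-10,0,0,0],
    [38,0,0,-20,0,0,0],
    [38,0,0,-20,0,0,0],
    [38,0,0,-20,0,0,0],
    [38,0,0,-15,0,0,0],
    [38,0,0,0,0,0,0],
    [38,0,0,0,0,0,0],
  ],
)

```text
time_s: 15.9
tcp_pos: [0.4331, -0.0889, 0.2139]
ee_rot: [[0.94, 0.341, 0.0], [0.341, -0.94, 0.001], [0.0, -0.001, -1.0]]
wrist_force: [0.1, -0.2, -0.0]
gripper_width: 0.527
gripper_force: 30.0
```

```bash
python3 - <<'E'
from h import *
go((.5045,.070,.213),(.5045,.07,.068))
im=shot('side','s10');print(find_in('crucible_holder','side')[:1],find_in('rubber_collar','side')[:1])
cv2.imwrite('pics/c11.png',cv2.resize(im[100:220,320:420,::-1],None,fx=5,fy=5,interpolation=cv2.INTER_CUBIC))
E
```

```text
t 15.9 tcp [ 0.4331 -0.0889  0.2139] w 0.5273464924779994 Rz [ 0.      0.0006 -1.    ] yaw 19.94010066619529 F [ 0.0661 -0.2027 -0.0127] 29.999445315115736
(0.5045, 0.07, 0.213) [ 121.3 -125.     0.9] rows 5
(0.5045, 0.07, 0.068) [ -0.    0.1 145. ] rows 4
[{'location': [135.5, 377.2], 'p': 0.8}] [{'location': [171.9, 369.7], 'p': 0.58}]
```

>>> arm_command(
  motion=[
    [38,20.2,-20.8,0,0,0,0],
    [38,20.2,-20.8,0,0,0,0],
    [38,20.2,-20.8,0,0,0,0],
    [38,20.2,-20.8,0,0,0,0],
    [38,20.2,-20.8,0,0,0,0],
    [38,20.3,-21,0,0,0,0],
    [38,0,0,0,0,0,0],
    [38,0,0,0,0,0,0],
  ],
)

```text
time_s: 16.85
tcp_pos: [0.5043, 0.0701, 0.2128]
ee_rot: [[0.94, 0.342, -0.003], [0.342, -0.94, -0.001], [-0.003, 0.0, -1.0]]
wrist_force: [-0.3, -1.2, -0.7]
gripper_width: 0.529
gripper_force: 30.0
```

>>> arm_command(
  motion=[
    [38,0,0,30,0,0,0],
    [38,0,0,30,0,0,0],
    [38,0,0,10,0,0,0],
    [38,0,0,0,0,0,0],
    [38,0,0,0,0,0,0],
  ],
)

```text
time_s: 17.35
tcp_pos: [0.5056, 0.0696, 0.1451]
ee_rot: [[0.94, 0.341, 0.002], [0.341, -0.94, 0.0], [0.002, 0.001, -1.0]]
wrist_force: [0.2, 0.2, -0.1]
gripper_width: 0.529
gripper_force: 30.0
```

```bash
python3 - <<'E'
from h import *
go((.5045,.070,.08),(.5045,.07,.068))
im=shot('side','s11')
o=cv2.resize(im[130:260,280:390,::-1],None,fx=4.5,fy=4.5,interpolation=cv2.INTER_CUBIC)
cv2.imwrite('pics/c12.png',o)
E
```

```text
t 17.35 tcp [0.5056 0.0696 0.1451] w 0.5289811364343416 Rz [ 0.0018  0.0001 -1.    ] yaw 19.942110983196315 F [ 0.2101  0.2325 -0.0662] 29.999410252348753
(0.5045, 0.07, 0.08) [-1.  -0.8 65. ] rows 2
(0.5045, 0.07, 0.068) [-0. -0. 12.] rows 1
```

View pics/c12.png

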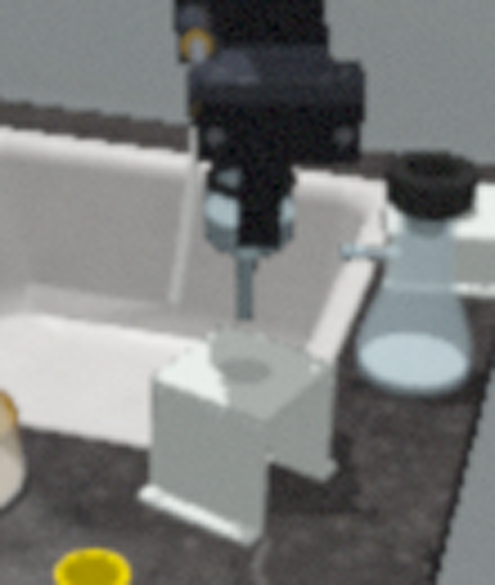

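The stem hangs upright at column 243, right over the hole at (243, 370), and the collar stayed on the flask. I'll lower it.

>>> arm_command(
  motion=[
    [38,0,0,20,0,0,0],
    [38,0,0,20,0,0,0],
    [38,0,0,20,0,0,0],
    [38,0,0,8,0,0,0],
    [38,0,0,3,0,0,0],
    [38,0,0,0,0,0,0],
    [38,0,0,0,0,0,0],
  ],
)

```text
time_s: 18.1
tcp_pos: [0.5058, 0.0702, 0.0741]
ee_rot: [[0.94, 0.341, 0.002], [0.341, -0.94, 0.001], [0.002, 0.0, -1.0]]
wrist_force: [-0.2, -0.8, -1.0]
gripper_width: 0.528
gripper_force: 30.0
```

>>> arm_command(
  motion=[
    [38,0,0,2,0,0,0],
    [38,0,0,1.5,0,0,0],
    [38,0,0,0,0,0,0],
    [38,0,0,0,0,0,0],
  ],
)

```text
time_s: 18.5
tcp_pos: [0.5048, 0.0699, 0.0695]
ee_rot: [[0.94, 0.341, 0.0], [0.341, -0.94, -0.0], [0.0, 0.0, -1.0]]
wrist_force: [-1.7, -0.6, -0.6]
gripper_width: 0.526
gripper_force: 30.0
```

>>> arm_command(
  motion=[
    [38,0,0,1,0,0,0],
    [38,0,0,0.5,0,0,0],
    [38,0,0,0,0,0,0],
    [38,0,0,0,0,0,0],
  ],
)

```text
time_s: 18.9
tcp_pos: [0.5049, 0.0699, 0.0681]
ee_rot: [[0.94, 0.341, 0.0], [0.341, -0.94, 0.0], [0.0, 0.0, -1.0]]
wrist_force: [-0.9, -0.2, 0.9]
gripper_width: 0.528
gripper_force: 30.0
```

>>> arm_command(
  motion=[
    [38,0,0,1,0,0,0],
    [38,0,0,0,0,0,0],
    [38,0,0,0,0,0,0],
  ],
)

```text
time_s: 19.2
tcp_pos: [0.505, 0.0698, 0.068]
ee_rot: [[0.94, 0.342, 0.001], [0.342, -0.94, -0.0], [0.0, 0.0, -1.0]]
wrist_force: [-2.3, 0.5, 6.6]
gripper_width: 0.527
gripper_force: 30.0
```

Seated. I'll release, then move to the collar.

>>> arm_command(
  motion=[
    [38,0,0,-1,0,0,0],
    [70,0,0,0,0,0,0],
    [70,0,0,0,0,0,0],
    [70,0,0,0,0,0,0],
    [70,0,0,0,0,0,0],
    [80,0,0,-30,0,0,0],
    [80,0,0,-40,0,0,0],
    [80,0,0,-30,0,0,0],
  ],
)

```text
time_s: 20.0
tcp_pos: [0.5054, 0.0699, 0.17]
ee_rot: [[0.94, 0.341, 0.002], [0.341, -0.94, 0.0], [0.002, 0.0, -1.0]]
wrist_force: [1.0, 1.2, 0.4]
gripper_width: 0.906
gripper_force: 0.0
```

>>> arm_command(
  motion=[
    [80,-20.2,20.8,0,0,0,0],
    [80,-20.2,20.8,0,0,0,0],
    [80,-20.2,20.8,0,0,0,0],
    [80,-20.2,20.8,0,0,0,0],
    [80,-20.2,20.8,0,0,0,0],
    [80,-20.3,21,0,0,0,0],
    [80,0,0,0,0,0,0],
    [80,0,0,0,0,0,0],
  ],
)

```text
time_s: 20.8
tcp_pos: [0.4334, -0.0894, 0.1681]
ee_rot: [[0.94, 0.34, 0.001], [0.34, -0.94, 0.0], [0.001, 0.0, -1.0]]
wrist_force: [0.5, -0.3, 1.0]
gripper_width: 0.919
gripper_force: 0.0
```

```bash
python3 - <<'E'
from h import *
go((.4335,-.0885,.14),(.4335,-.0885,.101))
shot('side','s12');print(find_in('crucible_holder','side')[:2],proj('side',(.5045,.0705,.095)),find_in('rubber_collar','side')[:1],proj('side',(.4335,-.0885,.12)),find_in('filter_flask','side')[:1])
E
```

```text
t 20.8 tcp [ 0.4334 -0.0894  0.1681] w 0.91945225039007 Rz [ 0.0006  0.0001 -1.    ] yaw 19.879725857039364 F [ 0.4935 -0.3373  1.0493] 0.0
(0.4335, -0.0885, 0.14) [ 0.3 -0.8 28.1] rows 1
(0.4335, -0.0885, 0.101) [-0. -0. 39.] rows 1
[{'location': [210.0, 332.8], 'p': 0.64}, {'location': [273.0, 340.9], 'p': 0.34}] [204.6953 334.7576] [{'location': [168.8, 372.5], 'p': 0.77}] [172.6306 375.8405] []
```

Holder is seated. Grasping the collar.

>>> arm_command(
  motion=[
    [80,0,-1,25,0,0,0],
    [80,0,0,25,0,0,0],
    [80,0,0,15,0,0,0],
    [80,0,0,0,0,0,0],
    [80,0,0,0,0,0,0],
  ],
)

```text
time_s: 21.5
tcp_pos: [0.4338, -0.0877, 0.1032]
ee_rot: [[0.94, 0.342, 0.0], [0.342, -0.94, -0.0], [0.0, 0.0, -1.0]]
wrist_force: [0.3, -0.6, 1.2]
gripper_width: 0.92
gripper_force: 0.0
```

>>> arm_command(
  motion=[
    [48,0,0,1.5,0,0,0],
    [48,0,0,0,0,0,0],
    [48,0,0,0,0,0,0],
    [48,0,0,0,0,0,0],
    [48,0,0,0,0,0,0],
    [48,0,0,0,0,0,0],
  ],
)

```text
time_s: 22.1
tcp_pos: [0.4335, -0.0882, 0.1018]
ee_rot: [[0.94, 0.341, 0.001], [0.341, -0.94, -0.0], [0.001, 0.0, -1.0]]
wrist_force: [-1.0, -1.0, 2.3]
gripper_width: 0.64
gripper_force: 30.0
```

>>> arm_command(
  motion=[
    [48,0,0,-5,0,0,0],
    [48,0,0,-8,0,0,0],
    [48,0,0,-12,0,0,0],
    [48,0,0,-20,0,0,0],
    [48,0,0,-10,0,0,0],
    [48,0,0,0,0,0,0],
    [48,0,0,0,0,0,0],
  ],
)

```text
time_s: 22.8
tcp_pos: [0.4326, -0.088, 0.1561]
ee_rot: [[0.94, 0.341, -0.001], [0.341, -0.94, 0.0], [-0.0, -0.001, -1.0]]
wrist_force: [0.8, 0.3, -1.3]
gripper_width: 0.644
gripper_force: 30.0
```

```bash
python3 - <<'E'
from h import *
go((.4387,-.2395,.157),(.4387,-.2395,.031))
shot('side','s13');print(find_in('rubber_collar','side')[:1],find_in('filter_flask','side')[:1])
E
```

```text
t 22.8 tcp [ 0.4326 -0.088   0.1561] w 0.6436619297148249 Rz [-0.0005  0.0004 -1.    ] yaw 19.93022014983371 F [ 0.8261  0.2544 -1.296 ] 29.99463563784957
(0.4387, -0.2395, 0.157) [-45.9 144.5  -0.9] rows 4
(0.4387, -0.2395, 0.031) [  0.    0.1 126. ] rows 4
[{'location': [154.8, 372.1], 'p': 0.48}] [{'location': [199.6, 372.2], 'p': 0.91}]
```

>>> arm_command(
  motion=[
    [48,-9.2,28.9,0,0,0,0],
    [48,-9.2,28.9,0,0,0,0],
    [48,-9.2,28.9,0,0,0,0],
    [48,-9.2,28.9,0,0,0,0],
    [48,-9,28.9,0,0,0,0],
    [48,0,0,0,0,0,0],
    [48,0,0,0,0,0,0],
  ],
)

```text
time_s: 23.65
tcp_pos: [0.4387, -0.2398, 0.1554]
ee_rot: [[0.941, 0.34, -0.002], [0.34, -0.941, 0.001], [-0.002, -0.001, -1.0]]
wrist_force: [-0.1, 0.7, -2.2]
gripper_width: 0.642
gripper_force: 30.0
```

>>> arm_command(
  motion=[
    [48,0,0,30,0,0,0],
    [48,0,0,30,0,0,0],
    [48,0,0,25,0,0,0],
    [48,0,0,0,0,0,0],
    [48,0,0,0,0,0,0],
  ],
)

```text
time_s: 24.15
tcp_pos: [0.4397, -0.239, 0.0718]
ee_rot: [[0.939, 0.343, -0.0], [0.343, -0.939, -0.0], [-0.001, 0.0, -1.0]]
wrist_force: [0.4, -0.1, 0.0]
gripper_width: 0.643
gripper_force: 30.0
```

```bash
python3 - <<'E'
from h import *
go((.4387,-.2395,.031))
shot('side','s14');print(find_in('rubber_collar','side')[:1],proj('side',(.4387,-.2395,.09)),find_in('low_stand','side')[:1],find_in('filter_flask','side')[:1])
E
```

```text
t 24.15 tcp [ 0.4397 -0.239   0.0718] w 0.6426738089972482 Rz [-0.0005 -0.0003 -1.    ] yaw 20.046874803790345 F [ 0.4165 -0.1109  0.0285] 29.994743051938713
(0.4387, -0.2395, 0.031) [-1.1  0.1 40.8] rows 2
[{'location': [159.4, 375.6], 'p': 0.42}] [161.3822 381.1146] [{'location': [182.2, 384.4], 'p': 0.83}] [{'location': [200.6, 370.7], 'p': 0.82}]
```

>>> arm_command(
  motion=[
    [48,-1,0,15,0,0,0],
    [48,0,0,12,0,0,0],
    [48,0,0,6,0,0,0],
    [48,0,0,3,0,0,0],
    [48,0,0,2,0,0,0],
    [48,0,0,0,0,0,0],
    [48,0,0,0,0,0,0],
  ],
)

```text
time_s: 25.05
tcp_pos: [0.4388, -0.24, 0.0339]
ee_rot: [[0.94, 0.341, 0.001], [0.341, -0.94, -0.0], [0.001, 0.001, -1.0]]
wrist_force: [1.2, -1.0, -0.7]
gripper_width: 0.645
gripper_force: 30.0
```

>>> arm_command(
  motion=[
    [48,0,0,1.5,0,0,0],
    [48,0,0,1,0,0,0],
    [48,0,0,0,0,0,0],
    [48,0,0,0,0,0,0],
  ],
)

```text
time_s: 25.45
tcp_pos: [0.4384, -0.2399, 0.031]
ee_rot: [[0.94, 0.341, -0.0], [0.341, -0.94, -0.0], [-0.0, 0.0, -1.0]]
wrist_force: [-0.8, -0.3, -0.9]
gripper_width: 0.642
gripper_force: 30.0
```

>>> arm_command(
  motion=[
    [48,0,0,1,0,0,0],
    [48,0,0,0.5,0,0,0],
    [48,0,0,0,0,0,0],
    [48,0,0,0,0,0,0],
  ],
)

```text
time_s: 25.85
tcp_pos: [0.4386, -0.24, 0.0298]
ee_rot: [[0.94, 0.341, 0.0], [0.341, -0.94, -0.0], [0.0, 0.0, -1.0]]
wrist_force: [-1.0, 0.3, 3.4]
gripper_width: 0.639
gripper_force: 30.0
```

>>> arm_command(
  motion=[
    [48,0,0,1,0,0,0],
    [48,0,0,0,0,0,0],
    [48,0,0,0,0,0,0],
  ],
)

```text
time_s: 26.15
tcp_pos: [0.4387, -0.24, 0.0297]
ee_rot: [[0.94, 0.342, 0.0], [0.342, -0.94, -0.0], [0.0, 0.001, -1.0]]
wrist_force: [-2.6, 2.2, 11.0]
gripper_width: 0.639
gripper_force: 30.0
```

Collar seated exactly at the expected height. Release, then the flask.

>>> arm_command(
  motion=[
    [48,0,0,-1.5,0,0,0],
    [75,0,0,0,0,0,0],
    [75,0,0,0,0,0,0],
    [75,0,0,0,0,0,0],
    [75,0,0,0,0,0,0],
    [75,0,0,-30,0,0,0],
    [70,0,0,-40,0,0,0],
    [70,0,0,-40,0,0,0],
  ],
)

```text
time_s: 26.95
tcp_pos: [0.4379, -0.2398, 0.1408]
ee_rot: [[0.94, 0.341, -0.002], [0.341, -0.94, 0.0], [-0.002, -0.001, -1.0]]
wrist_force: [1.5, -0.5, 0.9]
gripper_width: 0.811
gripper_force: 0.0
```

>>> arm_command(
  motion=[
    [70,9.2,-28.9,0,0,0,0],
    [70,9.2,-28.9,0,0,0,0],
    [70,9.2,-28.9,0,0,0,0],
    [70,9.2,-28.9,0,0,0,0],
    [70,9,-28.9,0,0,0,0],
    [70,0,0,0,0,0,0],
    [70,0,0,0,0,0,0],
  ],
)

```text
time_s: 27.65
tcp_pos: [0.4322, -0.088, 0.14]
ee_rot: [[0.939, 0.343, 0.0], [0.343, -0.939, -0.0], [0.0, 0.0, -1.0]]
wrist_force: [-0.8, -0.4, 0.0]
gripper_width: 0.807
gripper_force: 0.0
```

```bash
python3 - <<'E'
from h import *
go((.4335,-.0885,.068))
im=shot('side','s15');print(find_in('rubber_collar','side')[:1],proj('side',(.4387,-.2395,.05)),find_in('filter_flask','side')[:1])
a=cv2.resize(im[130:310,300:420,::-1],None,fx=3.3,fy=3.3,interpolation=cv2.INTER_CUBIC);cv2.imwrite('pics/c13.png',a)
E
```

```text
t 27.65 tcp [ 0.4322 -0.088   0.14  ] w 0.8067366060046511 Rz [ 0.0001 -0.     -1.    ] yaw 20.046901659602835 F [-0.7969 -0.3905  0.0166] 0.0
(0.4335, -0.0885, 0.068) [ 1.   0.9 72. ] rows 2
[{'location': [186.3, 383.9], 'p': 0.7}] [173.3357 379.8199] [{'location': [197.9, 370.6], 'p': 0.82}]
```

View pics/c13.png

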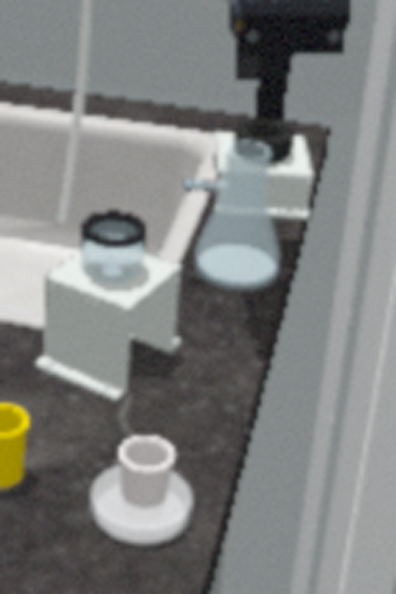

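Picture: holder sits flat in the tall stand, crucible in the dish, collar on the low stand, flask upright with its side arm at (187, 184). Grasping the neck.

>>> arm_command(
  motion=[
    [65,1,0,25,0,0,0],
    [65,0,0,25,0,0,0],
    [65,0,0,20,0,0,0],
    [65,0,0,0,0,0,0],
    [65,0,0,0,0,0,0],
  ],
)

```text
time_s: 28.3
tcp_pos: [0.4334, -0.0888, 0.0701]
ee_rot: [[0.94, 0.34, -0.0], [0.34, -0.94, -0.0], [-0.001, 0.0, -1.0]]
wrist_force: [0.2, 0.3, 0.7]
gripper_width: 0.749
gripper_force: 0.0
```

>>> arm_command(
  motion=[
    [28,0,0,0,0,0,0],
    [28,0,0,0,0,0,0],
    [28,0,0,0,0,0,0],
    [28,0,0,0,0,0,0],
    [28,0,0,0,0,0,0],
    [28,0,0,0,0,0,0],
  ],
)

```text
time_s: 28.9
tcp_pos: [0.4335, -0.0881, 0.0703]
ee_rot: [[0.94, 0.341, 0.001], [0.341, -0.94, -0.0], [0.001, 0.0, -1.0]]
wrist_force: [0.2, -0.0, 2.4]
gripper_width: 0.418
gripper_force: 29.9
```

>>> arm_command(
  motion=[
    [28,0,0,-10,0,0,0],
    [28,0,0,-20,0,0,0],
    [28,0,0,-30,0,0,0],
    [28,0,0,-30,0,0,0],
    [28,0,0,-30,0,0,0],
    [28,0,0,-20,0,0,0],
    [28,0,0,0,0,0,0],
    [28,0,0,0,0,0,0],
  ],
)

```text
time_s: 29.7
tcp_pos: [0.4323, -0.0878, 0.2094]
ee_rot: [[0.94, 0.341, -0.001], [0.341, -0.94, 0.001], [-0.001, -0.001, -1.0]]
wrist_force: [-0.2, 0.6, -1.7]
gripper_width: 0.417
gripper_force: 29.9
```

```bash
python3 - <<'E'
from h import *
go((.4753,.4188,.21),(.4753,.4188,.078))
shot('side','s16');print(find_in('filter_flask','side')[:1],find_in('rubber_collar','side')[:1])
E
```

```text
t 29.7 tcp [ 0.4323 -0.0878  0.2094] w 0.41736536095049037 Rz [-0.0009  0.0009 -1.    ] yaw 19.926667422623797 F [-0.2133  0.6329 -1.696 ] 29.94557870868448
(0.4753, 0.4188, 0.21) [ 213.1 -461.7   -0.1] rows 13
(0.4753, 0.4188, 0.078) [  0.1   0.2 132. ] rows 4
[{'location': [155.9, 376.1], 'p': 0.58}] [{'location': [175.2, 376.0], 'p': 0.44}]
```

16 rows of [13.3, −28.8].

>>> arm_command(
  motion=[
    [28,13.3,-28.8,0,0,0,0],
    [28,13.3,-28.8,0,0,0,0],
    [28,13.3,-28.8,0,0,0,0],
    [28,13.3,-28.8,0,0,0,0],
    [28,13.3,-28.8,0,0,0,0],
    [28,13.3,-28.8,0,0,0,0],
    [28,13.3,-28.8,0,0,0,0],
    [28,13.3,-28.8,0,0,0,0],
  ],
)

```text
time_s: 30.65
tcp_pos: [0.4538, 0.1658, 0.2086]
ee_rot: [[0.94, 0.341, -0.002], [0.341, -0.94, -0.002], [-0.003, 0.001, -1.0]]
wrist_force: [-0.2, -0.7, -2.1]
gripper_width: 0.412
gripper_force: 29.9
```

>>> arm_command(
  motion=[
    [28,13.3,-28.8,0,0,0,0],
    [28,13.3,-28.8,0,0,0,0],
    [28,13.3,-28.8,0,0,0,0],
    [28,13.3,-28.8,0,0,0,0],
    [28,13.3,-28.8,0,0,0,0],
    [28,13.3,-28.8,0,0,0,0],
    [28,13.3,-28.8,0,0,0,0],
    [28,13.3,-28.8,0,0,0,0],
  ],
)

```text
time_s: 31.45
tcp_pos: [0.4754, 0.4185, 0.2079]
ee_rot: [[0.94, 0.341, -0.002], [0.341, -0.94, -0.003], [-0.003, 0.002, -1.0]]
wrist_force: [0.1, 0.8, -1.5]
gripper_width: 0.417
gripper_force: 29.9
```

>>> arm_command(
  motion=[
    [28,0,0,0,0,0,0],
    [28,0,0,0,0,0,0],
    [28,0,0,30,0,0,0],
    [28,0,0,40,0,0,0],
    [28,0,0,30,0,0,0],
    [28,0,0,0,0,0,0],
    [28,0,0,0,0,0,0],
  ],
)

```text
time_s: 32.15
tcp_pos: [0.4764, 0.417, 0.1103]
ee_rot: [[0.94, 0.341, 0.0], [0.341, -0.94, -0.001], [-0.0, 0.001, -1.0]]
wrist_force: [1.0, 0.3, -0.3]
gripper_width: 0.417
gripper_force: 29.9
```

```bash
python3 - <<'E'
from h import *
go((.4753,.4188,.078))
E
```

```text
t 32.15 tcp [0.4764 0.417  0.1103] w 0.41691209487678366 Rz [ 0.0004 -0.0011 -1.    ] yaw 19.943511398155596 F [ 1.0166  0.2633 -0.253 ] 29.945957752206596
(0.4753, 0.4188, 0.078) [-0.4 -2.1 32.3] rows 1
```

Contact is expected at TCP z ≈ 0.076.

>>> arm_command(
  motion=[
    [28,0,-1,15,0,0,0],
    [28,0,0,10,0,0,0],
    [28,0,0,3,0,0,0],
    [28,0,0,2,0,0,0],
    [28,0,0,0,0,0,0],
    [28,0,0,0,0,0,0],
  ],
)

```text
time_s: 32.75
tcp_pos: [0.4759, 0.4189, 0.0807]
ee_rot: [[0.94, 0.341, 0.001], [0.341, -0.94, 0.001], [0.001, -0.001, -1.0]]
wrist_force: [-0.3, -0.0, -2.7]
gripper_width: 0.418
gripper_force: 29.9
```

>>> arm_command(
  motion=[
    [28,0,0,1.5,0,0,0],
    [28,0,0,1,0,0,0],
    [28,0,0,0,0,0,0],
    [28,0,0,0,0,0,0],
  ],
)

```text
time_s: 33.15
tcp_pos: [0.4756, 0.4186, 0.0774]
ee_rot: [[0.94, 0.341, 0.0], [0.341, -0.94, -0.0], [-0.0, 0.0, -1.0]]
wrist_force: [-0.3, -0.2, -1.7]
gripper_width: 0.418
gripper_force: 29.9
```

>>> arm_command(
  motion=[
    [28,0,0,1,0,0,0],
    [28,0,0,0.5,0,0,0],
    [28,0,0,0,0,0,0],
    [28,0,0,0,0,0,0],
  ],
)

```text
time_s: 33.55
tcp_pos: [0.4758, 0.4188, 0.0764]
ee_rot: [[0.94, 0.341, 0.001], [0.341, -0.94, 0.0], [0.001, -0.0, -1.0]]
wrist_force: [-0.5, -1.8, 1.6]
gripper_width: 0.413
gripper_force: 29.9
```

>>> arm_command(
  motion=[
    [28,0,0,0.7,0,0,0],
    [28,0,0,0,0,0,0],
    [28,0,0,0,0,0,0],
  ],
)

```text
time_s: 33.85
tcp_pos: [0.476, 0.4188, 0.0764]
ee_rot: [[0.94, 0.342, 0.001], [0.342, -0.94, 0.001], [0.001, -0.0, -1.0]]
wrist_force: [-0.6, -1.9, 5.9]
gripper_width: 0.421
gripper_force: 29.9
```

Contact. Release and withdraw.

>>> arm_command(
  motion=[
    [28,0,0,-0.7,0,0,0],
    [65,0,0,0,0,0,0],
    [65,0,0,0,0,0,0],
    [65,0,0,0,0,0,0],
    [65,0,0,0,0,0,0],
    [65,0,0,-30,0,0,0],
    [65,0,0,-50,0,0,0],
    [65,0,0,-50,0,0,0],
  ],
)

```text
time_s: 34.65
tcp_pos: [0.4752, 0.4182, 0.2065]
ee_rot: [[0.94, 0.341, -0.001], [0.341, -0.94, -0.002], [-0.002, 0.002, -1.0]]
wrist_force: [2.1, 0.9, -0.2]
gripper_width: 0.742
gripper_force: 0.0
```

>>> arm_command(
  motion=[
    [65,-40,0,-20,0,0,0],
    [65,-40,0,0,0,0,0],
    [65,-40,0,0,0,0,0],
    [65,0,0,0,0,0,0],
    [65,0,0,0,0,0,0],
    [65,0,0,0,0,0,0],
  ],
)

```text
time_s: 35.25
tcp_pos: [0.3633, 0.3783, 0.226]
ee_rot: [[0.94, 0.341, 0.0], [0.341, -0.94, 0.001], [0.001, -0.0, -1.0]]
wrist_force: [-0.8, -0.8, -0.2]
gripper_width: 0.746
gripper_force: 0.0
```

```bash
python3 - <<'E'
from h import *
go()
a=shot('side','s17');b=shot('top','t17')
o=np.zeros((570,800,3),np.uint8)
o[:,:400]=cv2.resize(a[150:400,240:415],(400,570),interpolation=cv2.INTER_CUBIC)
o[:266,400:]=cv2.resize(b[170:280,285:450],(400,266),interpolation=cv2.INTER_CUBIC)
o[266:532,400:]=cv2.resize(b[170:280,150:315],(400,266),interpolation=cv2.INTER_CUBIC)
cv2.imwrite('pics/c14.png',o[:,:,::-1])
E
```

```text
t 35.25 tcp [0.3633 0.3783 0.226 ] w 0.7464542193174611 Rz [ 0.0005  0.0005 -1.    ] yaw 19.95112894433339 F [-0.8227 -0.8271 -0.2362] 0.0
```

View pics/c14.png

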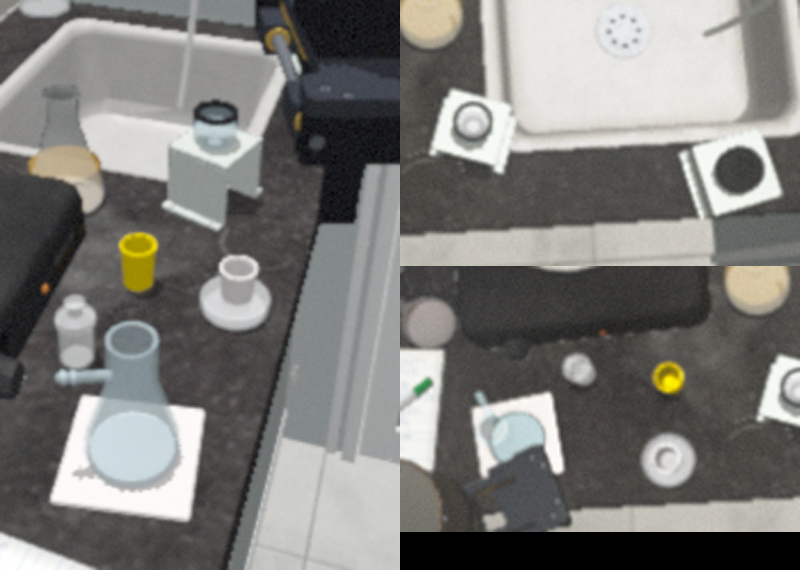

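All four pieces stand in place and upright: flask in the middle of the tile at (133, 450), crucible in the dish, holder and collar seated in their holes. The bystanders haven't moved.

```bash
python3 -c "from station import finish_job; print(finish_job())"
```

```text
the job is handed in; nothing more can be done
None
```

The job is handed in: the last picture shows the crucible in the petri dish, holder in the tall stand, collar in the low stand and flask mid-tile, all upright with the bystanders unmoved; it took about 35 s, and the judge's verdict was not shown.

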